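# Unsnap the bean jar's cover

### The arm

A 6-joint arm with a two-finger parallel gripper is mounted at the origin on the work surface. World frame = base frame: x ahead of the robot, y to its left, z up, the work surface at z = 0. Lengths are in m, angles in rad, forces in N, time in s.
With the tool pointing down it reaches from about 0.275 to 0.85 m from the base axis. Payload 5.2 kg.
Tool frame: the origin (TCP) lies between the finger pads; the fingertips stand 25 mm ahead of it and the grasp point (between the pads) lies 6 mm ahead of it; y points along the fingers, z is the direction in which the jaws open and shut, and the axes are right-handed (so a half turn about y gives the same grasp; the last joint's range is limited). The gripper opens to 85 mm and grips with 20 to 120 N. Pads are 22 mm wide; open, the fingers measure 114 mm over their backs; the gripper's body (76 mm by 85 mm) begins 54 mm behind the grasp point. The pads swing forward as they close: fully open they stand 13 mm farther back than shut.
Start: joints at [-1.472, 0.259, 1.535, -0, 1.348, -0.203], TCP at [0.164, -0.525, 0.256] pointing down, gripper open.
Joint ranges: [-3.14, 3.14], [-0.91, 2.08], [0.19, 2.58], [-1.22, 4.36], [0.22, 2.71], [-3.12, 3.12]. Speed limits (rad/s): [2.57, 2.57, 3.14, 3.14, 3.14, 3.14].

### API

Orientations are given as a unit quaternion [x, y, z, w].
In Python, from rig import bot gives the robot as it stands. The module is installed in compiled form; this text tells all that it offers.
- The arm moves only by the tool carry_out, never from a script. Its argument "series" is a list of rows, each a list of 3 entries, a list of its own where there are three numbers: the turn, a rotation vector about the tool's x, y, z in rad, then the shift along the tool's x, y, z in m, then the closure, from 0 (fully open) to 1 (shut). In form: [[[wx, wy, wz], [tx, ty, tz], jaw], ...]. A call has 1 to 12 rows; each row is the pose to reach, as a shift and turn from the pose measured when the call began, along the tool's axes at that moment; what a row does not reach only later rows make up. A row lasts 1/8 s, in which the tool goes at most 62.5 mm and 10.7 degrees, less where a joint would pass 70% of its speed; a pose out of reach is approached as far as the arm can. A call with a gripper value outside its range is refused whole. The fingers move at their own pace and stop on an object; "newtons" is the grip in N (left out, the last holds). Time passes only in rows, so rows that repeat a pose let the fingers close. It gives the time, the measured TCP pose, the force and the opening at its end, in the units of the state.
- bot.state(): the state, without advancing time (a new reading comes with each control period).
- bot.capture(name): name is "scene" or "top" or "wrist"; returns the picture (420x560x3 uint8, red, green, blue); there is no depth.
- bot.camera_model(name): a dict with "vfov" (degrees; the focal length in pixels is half the picture's height over the tangent of half this angle, whatever the lens; pixels are square), "cx", "cy" (the principal point, pixels), "camera_from_world" (4x4, takes a point from world to camera coordinates); the wrist camera has in their place "tool_from_camera" (4x4, takes a point from camera to tool coordinates, whose origin is the TCP and whose axes are the tool frame's). Camera axes: x right, y down, z forward; pixel columns grow to the right and rows downward; lengths in m; the calibration is good to about 2 mm. The wrist camera is an equidistant fisheye: a pixel r from the principal point sees the ray r / f radians off the axis. A picture is of the moment at which its call begins: read the wrist's pose just before it. camera_model takes no time and is no camera call.
- bot.sign_off(): hands the job in, once; it reports no verdict.
The state is a dict: "time_s": time; "joint_positions": joint angles; "joint_vel": joint speeds; "joint_torque": joint torques, N m; "tcp_pos": TCP position; "ee_rot": TCP orientation; "wrist_force": force on the tool from outside, world axes, zero at the start; "torque": the same for the moment, N m; "finger_gap": finger opening in m.
Only numpy, scipy, OpenCV 4.12 (cv2) and the standard library are available. Lean on these libraries where they do the work, as an engineer would, in place of code of your own. Each camera call takes 0.05 s, during which the arm holds its last target.

### The job

Open the empty glass bean jar for refilling: squeeze the two side tabs of its snap cover together and, keeping them squeezed, slide the cover out from under the bridge bar until it meets the stop. Then lift it level off the jar, lay it gently, right way up, in the middle of the cork mat, and let go. The tabs are thin and the jar is glass, so strain neither of them, and leave the other coffee things where they are.

Things in the scene. Friction and masses are not known exactly. Their poses are not given: they have to be found in the camera images.
- jar: Low clear glass jar, 130 x 100 mm, rim 90 mm above the sill; stands fast. Origin: centre of its underside; x: long direction, towards the bridge bar's end. Inner lips on both long sides (6 mm thick, faces at y = +-38 mm) have pockets below where the tabs' hooks catch, holding the cover down and lengthways. Jar and clip frame must not be loaded with over 15 N in all: aim for under 8 N.
- cover: Snap cover: pale wooden plate 104 x 88 x 6 mm (x -62 to 42 mm), 0.16 to 0.28 kg. Origin: plate's underside between the tabs, 90 mm above the sill when shut; axes as the jar's. Up to 2.5 mm off centre lengthways, 1 mm sideways. If one tab is pushed harder than the other, the cover is forced against the glass and a hook can stay caught: centre by feel. Lying down it stands on 18 mm deep cross ribs.
- tab_left (a joint): The steel tab on the cover's +y side: how far it is pressed in towards the middle, 0 (out) to 5.5 mm (stop). Spring: 2.4 N at first, 1.2 N more per mm (9 N at the stop). Its hook is free at 4 mm with the cover centred, 5 mm with it pushed aside; both tabs must be in together. Over 45 N breaks it. Fingers that shift lengthwise as they close drag the cover up or down: relieve that.
- tab_right (a joint): The same for the tab on the cover's -y side. Both spring out again when released. The clip frame's end bar (100 mm above the sill at its top) stands up to 33 mm beyond the jar's -x end; the cover slides towards it.
- tab_left_face (a point): Middle of the outer, flat, upright face of the left tab: 24 mm wide along x, 26 mm high (8 to 34 mm above the plate's underside); at (0, 30, 21) mm in the cover's frame when out. The plate's top lies 15 mm below this point.
- tab_right_face (a point): The same for the right tab, at (0, -30, 21) mm; the two outer faces are 60 mm apart when out, 49 mm with both at their stops. Each tab is 6 mm thick. Held here, the cover must rise 20 mm straight up for its ribs to clear the jar.
- mat: Fixed flat cork mat, 180 x 150 x 4 mm. Origin: centre of its underside, on the sill.
- cups: Two stacked white porcelain cups, 78 mm across, 125 mm high in all; loose. Origin: centre of the underside. To be left alone.
- jug: Copper-toned jug, 96 mm across plus a handle to its +y (to 78 mm from the axis), 105 mm high; loose. Origin: centre of the underside. To be left alone.
- grinder: Hand coffee grinder, 60 mm across, 158 mm high with a crank arm to its +x (86 mm long, up to 202 mm high); loose. Origin: centre of the underside. To be left alone.
- brush: Grey silicone brush, 160 mm long, lying along its x; loose. To be left alone.
- tongue_tip (a point): Tip of the cover's 60 mm wide tongue, (62.5, 0, 3) mm in the cover's frame, under the bridge bar of a steel clip frame round the rim (bar 17 mm wide, 97.5 to 103.5 mm above the sill). The frame sits differently lengthways each time: with tabs squeezed the cover slides to its -x for 7 to 31 mm until its end meets the frame's rigid end bar. Only in the last 1.5 mm is the tongue clear of the bridge.
There are look-alikes about, which are no part of the job. Of the things like the cover, leave any that is green or pink; of the rest the smaller one is meant.

How it is judged:
By the outcome, as a careful person would: the job done as asked, in the order asked, and still so for the second after the job is handed in, with the robot touching nothing.
It also fails if it takes over 51 s, if anything falls off the work surface, if the arm or the gripper's body presses on something with over 40 N, if the wrist force passes 120 N, or if a joint passes its speed limit or range.

## Working session

There is one attempt and no reset: what is moved stays moved. The work goes in short steps, Python scripts to look and compute and a tool call to move; the robot and the scene stay as the last step left them, time stands still between calls to the robot, and variables do not carry over. Pictures are saved under pics/ and viewed, and the job is handed in when it is done.

Besides the shell and the picture viewer there is one more tool, called after ">>>" as a command line: name --argument value ..., lists and objects as JSON in quotes. carry_out: Moves the arm, as the interface text tells. Its arguments: {"type":"object","properties":{"series":{"type":"array","items":{"type":"array"}},"newtons":{"type":"number"}},"required":["series"]}

```bash
mkdir -p pics; ls; python3 - <<'E'
from rig import bot
import cv2
s=bot.state(); print(s)
for n in ("scene","top","wrist"):
    im=bot.capture(n); cv2.imwrite(f"pics/{n}0.png",im[:,:,::-1]); print(n,bot.camera_model(n))
E
```

```text
pics
{'time_s': 0.0, 'joint_positions': array([-1.47176245e+00,  2.59380482e-01,  1.53609069e+00, -7.11726414e-06,
        1.34804016e+00, -2.02793292e-01]), 'joint_vel': array([-2.16203634e-04,  5.57698711e-04, -5.91546823e-05, -1.87125494e-04,
        9.49966985e-05, -6.50087953e-04]), 'joint_torque': array([-1.40748176e-03, -4.46032655e+01, -2.90576828e+01, -2.86626819e-04,
        1.15840390e-02, -1.14581104e-05]), 'tcp_pos': array([ 0.16346936, -0.52462404,  0.25545145]), 'ee_rot': array([-0.1062752 ,  0.69974707, -0.69839193,  0.10634065]), 'wrist_force': array([-0.47691455, -0.00783204,  0.30158325]), 'torque': array([ 0.00674804,  0.03154971, -0.06426181]), 'finger_gap': 0.08543067582342807}
scene {'vfov': 49.31645264730389, 'cx': 284.36374504861703, 'cy': 210.52466736067427, 'camera_from_world': array([[-0.47224663,  0.88140743, -0.01020083,  0.28314321],
       [ 0.53133031,  0.2754079 , -0.80114829, -0.20762144],
       [-0.70332867, -0.38375959, -0.59837894,  1.63141256],
       [ 0.        ,  0.        ,  0.        ,  1.        ]])}
top {'vfov': 54.213967312483824, 'cx': 278.9059309403878, 'cy': 215.2299592686833, 'camera_from_world': array([[-0.01984813, -0.99969055,  0.01499521, -0.04901941],
       [-0.98005598,  0.01648778, -0.19803642,  0.5560484 ],
       [ 0.1977279 , -0.0186268 , -0.98007996,  0.87842366],
       [ 0.        ,  0.        ,  0.        ,  1.        ]])}
wrist {'vfov': 65.70646984690485, 'cx': 280.1160598310412, 'cy': 205.80195873285405, 'tool_from_camera': array([[-6.77397466e-04,  9.53042576e-01,  3.02835583e-01,
        -7.80231705e-02],
       [ 2.15899888e-04, -3.02835506e-01,  9.53042816e-01,
        -1.18043852e-01],
       [ 9.99999747e-01,  7.10970957e-04, -6.21781283e-07,
         1.60774271e-04],
       [ 0.00000000e+00,  0.00000000e+00,  0.00000000e+00,
         1.00000000e+00]])}
```

View pics/scene0.png

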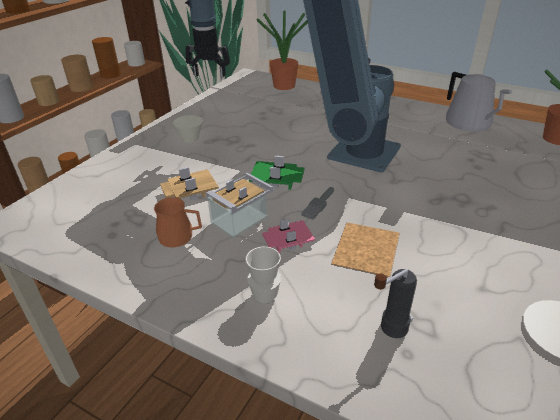

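View pics/top0.png

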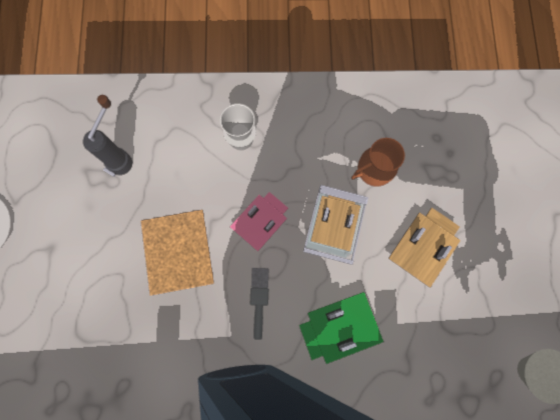

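View pics/wrist0.png

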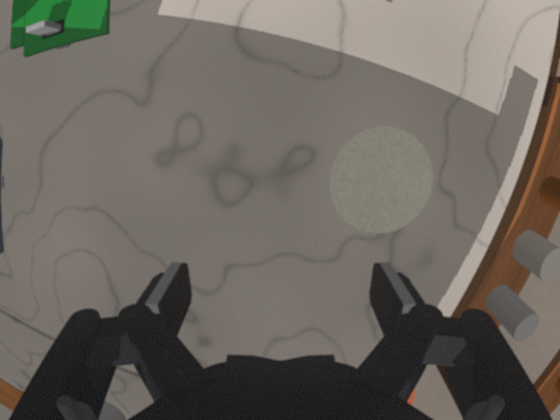

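Things like the cover (top view): the wooden one on the jar (335,222), a larger wooden one on the sill (425,247), a green one (341,327) and a pink one (261,222). The green and pink ones are excluded. The smaller of the wooden ones appears to be the one on the jar, so I'll check a close crop.

```bash
python3 - <<'E'
import cv2
t=cv2.imread("pics/top0.png"); cv2.imwrite("pics/crop_t.png",cv2.resize(t[175:275,290:380],None,fx=6,fy=6,interpolation=cv2.INTER_CUBIC)[:600])
t=cv2.imread("pics/scene0.png"); cv2.imwrite("pics/crop_s.png",cv2.resize(t[160:245,150:280],None,fx=6,fy=6,interpolation=cv2.INTER_CUBIC))
E
```

```text
(no output)
```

View pics/crop_t.png

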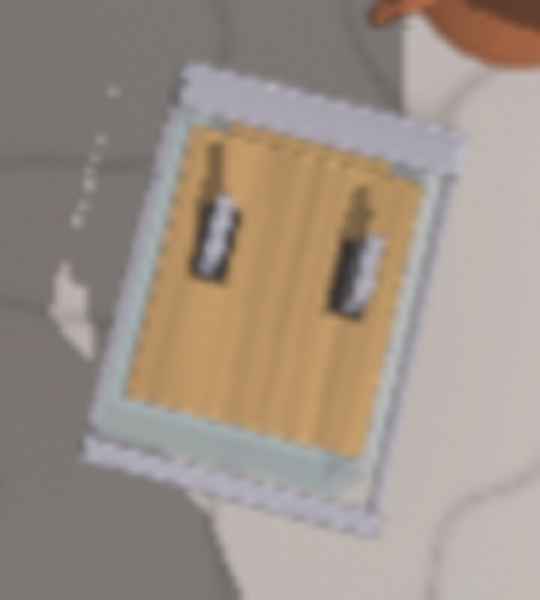

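View pics/crop_s.png

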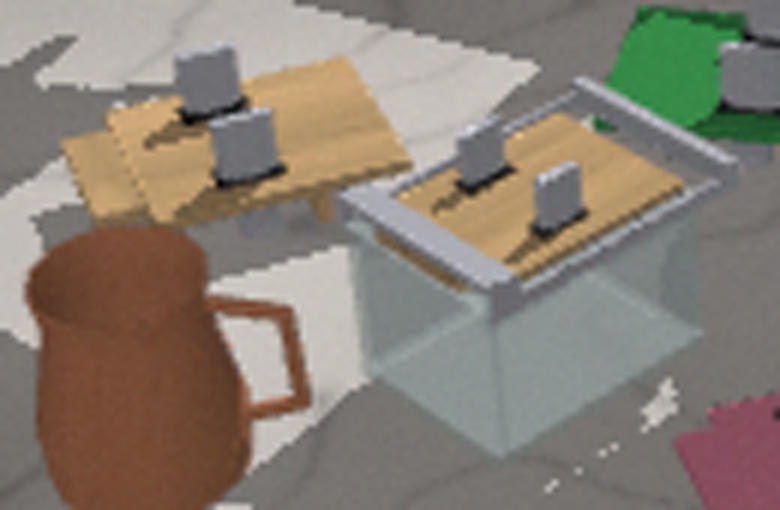

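The crop confirms it: the cover on the jar is the smaller wooden one. The bridge bar is at the top of the image (world +x side) and the end bar is below it, so the cover slides towards the robot. Next I'll measure.

```bash
cat > h.py <<'E'
import numpy as np,cv2
from rig import bot
from scipy.spatial.transform import Rotation as R
def ray(n,u,v,st=None):
    m=bot.camera_model(n); f=210/np.tan(np.radians(m["vfov"])/2)
    a=np.array([(u-m["cx"]),(v-m["cy"])])
    if n=="wrist":
        r=np.hypot(*a); th=r/f; d=np.r_[a/max(r,1e-9)*np.sin(th),np.cos(th)]
        T=np.eye(4);T[:3,:3]=R.from_quat(st["ee_rot"]).as_matrix();T[:3,3]=st["tcp_pos"]
        M=T@m["tool_from_camera"]
    else:
        d=np.r_[a/f,1]; M=np.linalg.inv(m["camera_from_world"])
    return M[:3,3],M[:3,:3]@d
def onz(n,u,v,z,st=None):
    o,d=ray(n,u,v,st); return o+d*(z-o[2])/d[2]
def tri(rs):
    A=0;b=0
    for o,d in rs:
        d=d/np.linalg.norm(d);P=np.eye(3)-np.outer(d,d);A=A+P;b=b+P@o
    return np.linalg.solve(A,b)
E
python3 - <<'E'
from h import *
np.set_printoptions(precision=4,suppress=True)
t=cv2.imread("pics/top0.png"); hsv=cv2.cvtColor(t,cv2.COLOR_BGR2HSV)
m=((hsv[...,0]>8)&(hsv[...,0]<28)&(hsv[...,1]>75)).astype(np.uint8)
m[:175]=0;m[275:]=0;m[:,:295]=0;m[:,372:]=0
m=cv2.morphologyEx(m,cv2.MORPH_CLOSE,np.ones((9,9)))
c=max(cv2.findContours(m,cv2.RETR_EXTERNAL,cv2.CHAIN_APPROX_NONE)[0],key=cv2.contourArea)
r=cv2.minAreaRect(c); print(r)
P=np.array([onz("top",u,v,.096)[:2]*1000 for u,v in c[:,0,:]],np.float32)
r=cv2.minAreaRect(P); print(r, cv2.boxPoints(r))
k=lambda u,v:(290+(u+.5)/6-.5,175+(v+.5)/6-.5)
for nm,u,v,z in [("tabL far top",225,195,.124),("tabL near top",215,278,.124),("tabR far",373,238,.124),("tabR near",358,315,.124),
 ("plate near L",125,397,.096),("plate near R",362,458,.096),("far L",195,125,.096),("far R",423,180,.096),
 ("endbar inner L",90,437,.1),("endbar inner R",380,512,.1),("endbar outer L",82,458,.1),("bridge far L",185,62,.1035),("bridge far R",467,133,.1035),("bridge near L",180,103,.1035),("bridge near R",455,177,.1035)]:
    print(nm,onz("top",*k(u,v),z))
# mat
m=((hsv[...,0]>8)&(hsv[...,0]<28)&(hsv[...,1]>75)).astype(np.uint8); m[:,:135]=0;m[:,220:]=0;m[:205]=0;m[300:]=0
m=cv2.morphologyEx(m,cv2.MORPH_CLOSE,np.ones((7,7)));c=max(cv2.findContours(m,cv2.RETR_EXTERNAL,cv2.CHAIN_APPROX_NONE)[0],key=cv2.contourArea)
P=np.array([onz("top",u,v,.004)[:2]*1000 for u,v in c[:,0,:]],np.float32); r=cv2.minAreaRect(P); print("mat",r,cv2.boxPoints(r))
for n,u,v,z in [("grinder base",118,165,0),("grinder top",95,140,.158),("crank knob",103,101,.2),("cups",238,120,.125),("jug",384,155,.105)]: print(n,onz("top",u,v,z))
E
```

```text
((335.82354736328125, 222.20590209960938), (40.01837158203125, 48.50712585449219), 14.03624439239502)
((530.4497680664062, -181.8285369873047), (86.02256774902344, 107.7062759399414), 74.09513854980469) [[ 466.8714 -208.4353]
 [ 570.4545 -237.9512]
 [ 594.0281 -155.2218]
 [ 490.4451 -125.7058]]
tabL far top [ 0.5572 -0.1604  0.124 ]
tabL near top [ 0.5275 -0.1556  0.124 ]
tabR far [ 0.5409 -0.212   0.124 ]
tabR near [ 0.5134 -0.2053  0.124 ]
plate near L [ 0.4898 -0.1252  0.096 ]
plate near R [ 0.4663 -0.2093  0.096 ]
far L [ 0.5899 -0.1545  0.096 ]
far R [ 0.5678 -0.2372  0.096 ]
endbar inner L [ 0.4751 -0.1118  0.1   ]
endbar inner R [ 0.4466 -0.2139  0.1   ]
endbar outer L [ 0.4677 -0.1088  0.1   ]
bridge far L [ 0.6118 -0.1508  0.1035]
bridge far R [ 0.5834 -0.2527  0.1035]
bridge near L [ 0.5964 -0.1484  0.1035]
bridge near R [ 0.5671 -0.2473  0.1035]
mat ((483.3121337890625, 182.830322265625), (179.58787536621094, 148.9066162109375), 9.4179048538208) [[382.5454 241.5867]
 [406.9116  94.6872]
 [584.0789 124.0739]
 [559.7126 270.9734]]
grinder base [0.6992 0.3335 0.    ]
grinder top [0.7011 0.3233 0.158 ]
crank knob [0.7673 0.2941 0.2   ]
cups [0.7569 0.0281 0.125 ]
jug [ 0.6783 -0.2954  0.105 ]
```

```bash
cat >> h.py <<'E'
def goal(pos,yaw,s=None,tilt0=True):
    """tool down, tool z along cover +/-y; yaw of cover x. prints turn, shift in tool axes"""
    s=s or bot.state(); Rc=R.from_quat(s["ee_rot"]).as_matrix()
    best=None
    for sg in (1,-1):
        z=sg*np.array([-np.sin(yaw),np.cos(yaw),0]); y=np.array([0,0,-1.]); x=np.cross(y,z)
        Rg=np.c_[x,y,z]; w=R.from_matrix(Rc.T@Rg).as_rotvec()
        if best is None or np.linalg.norm(w)<np.linalg.norm(best[0]): best=(w,sg)
    t=Rc.T@(np.array(pos)-s["tcp_pos"])
    return best[0],t,best[1]
E
python3 - <<'E'
from h import *
np.set_printoptions(precision=4,suppress=True)
s=bot.state(); print(R.from_quat(s["ee_rot"]).as_matrix())
print(goal([.530,-.182,.23],np.radians(-15.9)))
# scene-camera check: tab top corners / mat centre by triangulation
k=lambda u,v:(290+(u+.5)/6-.5,175+(v+.5)/6-.5)
ks=lambda u,v:(150+(u+.5)/6-.5,160+(v+.5)/6-.5)
print("bridge L",tri([ray("top",*k(185,62)),ray("scene",*ks(495,285))]))
print("bar L outer",tri([ray("top",*k(82,458)),ray("scene",*ks(738,155))]))
print("bridge R far",tri([ray("top",*k(467,133)),ray("scene",*ks(342,195))]))
E
```

```text
[[-0.9548 -0.0001  0.2972]
 [-0.2972  0.0014 -0.9548]
 [-0.0003 -1.     -0.0014]]
(array([0.0014, 0.5793, 0.0001]), array([-0.4518,  0.0261, -0.2183]), -1)
bridge L [ 0.6105 -0.1494  0.1059]
bar L outer [ 0.4672 -0.108   0.1016]
bridge R far [ 0.5826 -0.2514  0.1044]
```

>>> carry_out --series '[[[0,0.06,0],[-0.045,0.003,-0.022],0],[[0,0.12,0],[-0.09,0.005,-0.044],0],[[0,0.18,0],[-0.135,0.008,-0.065],0],[[0,0.24,0],[-0.18,0.01,-0.087],0],[[0,0.3,0],[-0.225,0.013,-0.11],0],[[0,0.36,0],[-0.27,0.016,-0.131],0],[[0,0.42,0],[-0.315,0.018,-0.152],0],[[0,0.48,0],[-0.36,0.02,-0.174],0],[[0,0.54,0],[-0.405,0.023,-0.196],0],[[0.001,0.58,0],[-0.452,0.026,-0.218],0],[[0.001,0.58,0],[-0.452,0.026,-0.218],0],[[0.001,0.58,0],[-0.452,0.026,-0.218],0]]' --newtons 20

```text
time_s: 1.65
tcp_pos: [0.5299, -0.1821, 0.2296]
ee_rot: [0.097, 0.7, -0.7, -0.098]
wrist_force: [-0.8, -0.7, -0.7]
finger_gap: 0.0854
```

```bash
python3 - <<'E'
from h import *
import pickle
np.set_printoptions(precision=4,suppress=True)
s=bot.state(); im=bot.capture("wrist"); pickle.dump(s,open("s1.pkl","wb")); cv2.imwrite("pics/w1.png",im[:,:,::-1])
print(s["time_s"],s["tcp_pos"],s["wrist_force"],s["finger_gap"]); print(goal([.54,-.184,.2],np.radians(-15.9)))
E
```

```text
1.65 [ 0.5299 -0.1821  0.2296] [-0.8282 -0.6702 -0.6966] 0.08544122977376739
(array([ 0.0001, -0.0007,  0.0011]), array([-0.0104,  0.0298, -0.0016]), -1)
```

View pics/w1.png

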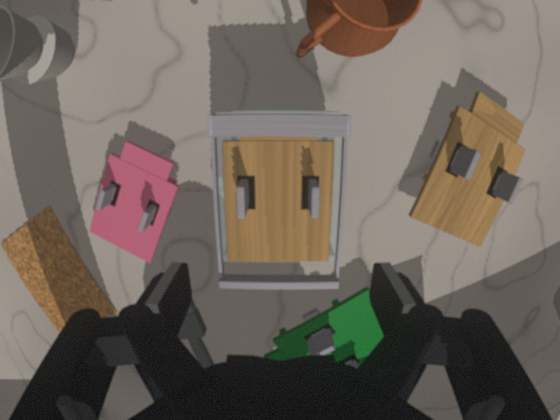

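The wrist view shows the cover at (278,200), its tabs at about (244,197) and (313,197), the bridge bar at row 125 and the end bar at row 283. Next I'll zoom in and measure.

```bash
python3 - <<'E'
import cv2
t=cv2.imread("pics/w1.png"); cv2.imwrite("pics/w1c.png",cv2.resize(t[105:300,205:355],None,fx=4,fy=4,interpolation=cv2.INTER_CUBIC)[:780:][:, :600][60:660])
E
python3 - <<'E'
import cv2
t=cv2.imread("pics/w1.png"); cv2.imwrite("pics/w1d.png",cv2.resize(t[170:300,205:355],None,fx=4.6,fy=4.6,interpolation=cv2.INTER_CUBIC))
E
```

```text
(no output)
```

View pics/w1c.png

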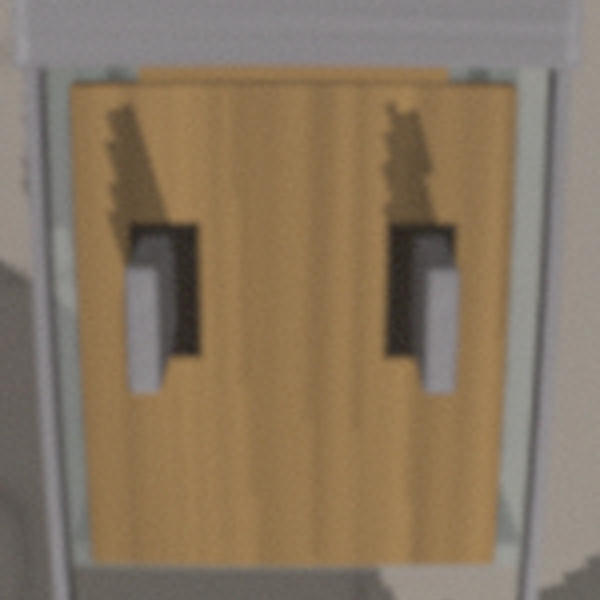

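View pics/w1d.png

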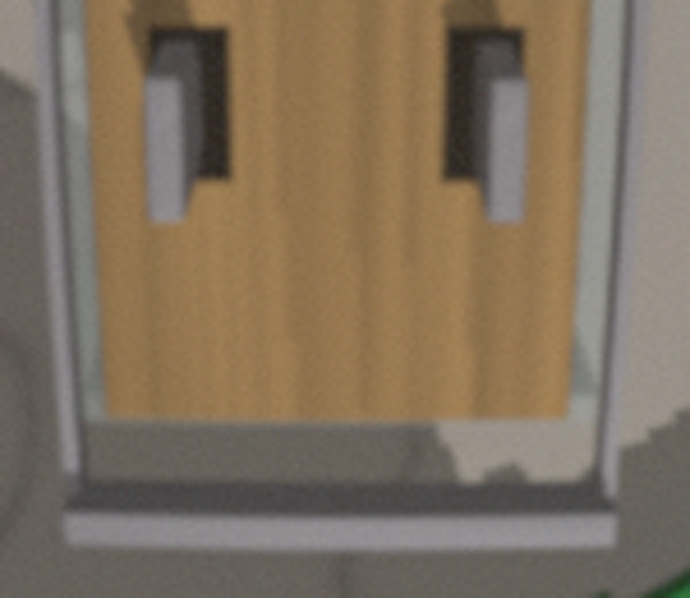

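```bash
python3 - <<'E'
from h import *
import pickle
np.set_printoptions(precision=1,suppress=True)
s=pickle.load(open("s1.pkl","rb"))
c=lambda x,y:(205+(x+.5)/4-.5,105+(y+60.5)/4-.5)
d=lambda x,y:(205+(x+.5)/4.6-.5,170+(y+.5)/4.6-.5)
g={}
for n,p,z in [("TLf",c(127,267),.124),("TLn",c(130,392),.124),("TRf",c(459,267),.124),("TRn",c(456,392),.124),
 ("nL",c(92,563),.096),("nR",c(495,565),.096),("fL",c(72,85),.096),("fR",c(517,86),.096),("bL",d(67,512),.1),("bR",d(615,514),.1)]:
    g[n]=onz("wrist",*p,z,s)*1000; print(n,g[n])
for a,b in [("TLf","TLn"),("TLf","TRf"),("TLn","TRn"),("nL","nR"),("fL","nL"),("fR","nR"),("fL","fR"),("bL","bR")]:
    v=g[a]-g[b]; print(a,b,np.linalg.norm(v),np.degrees(np.arctan2(v[1],v[0])))
print("tab mid",sum(g[k] for k in("TLf","TLn","TRf","TRn"))/4,"plate ctr",sum(g[k] for k in("nL","nR","fL","fR"))/4)
m=(g["nL"]+g["nR"])/2; b=(g["bL"]+g["bR"])/2; print("slide",np.linalg.norm(m-b),m-b)
E
```

```text
TLf [ 558.9 -157.7  124. ]
TLn [ 536.3 -150.9  124. ]
TRf [ 542.8 -214.7  124. ]
TRn [ 519.9 -208.5  124. ]
nL [ 492.1 -123.5   96. ]
nR [ 467.7 -208.2   96. ]
fL [ 591.3 -152.7   96. ]
fR [ 567.3 -236.1   96. ]
bL [ 476.2 -110.3  100. ]
bR [ 446.9 -212.3  100. ]
TLf TLn 23.66965650096005 -16.778921606812723
TLf TRf 59.167890504046454 74.15696272396298
TLn TRn 59.85718170381843 74.18352356377298
nL nR 88.11103026165469 73.89899992343626
fL nL 103.34850214062504 -16.395951693336002
fR nR 103.50067521552735 -15.685371929572272
fL fR 86.82834268055399 73.99852172882946
bL bR 106.16726668091881 73.97109080485723
tab mid [ 539.5 -183.   124. ] plate ctr [ 529.6 -180.1   96. ]
slide 19.293507732896728 [18.3 -4.5 -4. ]
```

```bash
python3 - <<'E'
from h import *
np.set_printoptions(precision=4,suppress=True)
print(goal([.5394,-.1831,.165],np.radians(-16)))
E
```

```text
(array([0.0001, 0.0011, 0.0011]), array([-0.0096,  0.0648, -0.0023]), -1)
```

>>> carry_out --series '[[[0,0.001,0.001],[-0.0096,0.03,-0.0023],0.2],[[0,0.001,0.001],[-0.0096,0.0648,-0.0023],0.2],[[0,0.001,0.001],[-0.0096,0.0648,-0.0023],0.2],[[0,0.001,0.001],[-0.0096,0.0648,-0.0023],0.2]]' --newtons 20

```text
time_s: 2.2
tcp_pos: [0.5394, -0.1842, 0.1663]
ee_rot: [-0.099, -0.7, 0.7, 0.098]
wrist_force: [-0.1, -0.4, -0.0]
finger_gap: 0.0685
```

```bash
python3 - <<'E'
from h import *
import pickle
np.set_printoptions(precision=4,suppress=True)
s=bot.state(); im=bot.capture("wrist"); pickle.dump(s,open("s2.pkl","wb")); cv2.imwrite("pics/w2.png",cv2.resize(im[:,:,::-1],None,fx=1.4,fy=1.4))
print(s["time_s"],s["tcp_pos"],s["wrist_force"],s["finger_gap"]); print(goal([.5394,-.1831,.13],np.radians(-16)))
E
```

```text
2.2 [ 0.5394 -0.1842  0.1663] [-0.1036 -0.3959 -0.0245] 0.06845411815853499
(array([-0.0006, -0.001 , -0.0024]), array([ 0.0009,  0.0368, -0.0009]), -1)
```

View pics/w2.png

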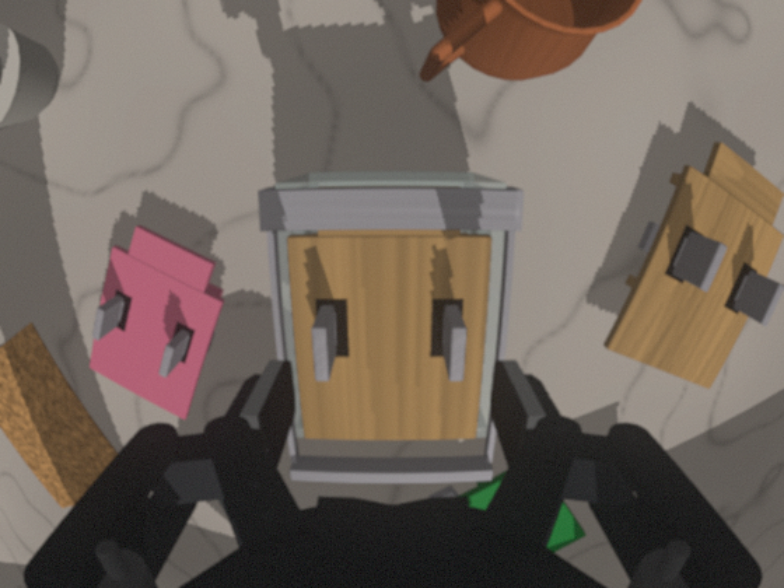

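```bash
python3 - <<'E'
from h import *
np.set_printoptions(precision=4,suppress=True)
st={"ee_rot":[0,0,0,1],"tcp_pos":np.zeros(3)}
for (u,v,z) in [(293/1.4,362/1.4,-.0342),(495/1.4,362/1.4,.0342),(187,265,-.0427),(372,265,.0427)]:
    o,d=ray("wrist",u,v,st); print(o+d*(z-o[2])/d[2], "at x=-.011:",o+d*(-.011-o[0])/d[0])
E
```

```text
[-0.0077  0.0195 -0.0342] at x=-.011: [-0.011   0.013  -0.0326]
[-0.0096  0.0157  0.0342] at x=-.011: [-0.011   0.013   0.0335]
[-0.009   0.0098 -0.0427] at x=-.011: [-0.011   0.0061 -0.0414]
[-0.0075  0.0127  0.0427] at x=-.011: [-0.011   0.0062  0.0406]
```

>>> carry_out --series '[[[0,-0.001,-0.002],[0.0009,0.02,-0.001],0.2],[[0,-0.001,-0.002],[0.0009,0.035,-0.001],0.2],[[0,-0.001,-0.002],[0.0009,0.0445,-0.001],0.2],[[0,-0.001,-0.002],[0.0009,0.0445,-0.001],0.2],[[0,-0.001,-0.002],[0.0009,0.0445,-0.001],0.2]]' --newtons 20

```text
time_s: 2.88
tcp_pos: [0.5397, -0.1832, 0.1227]
ee_rot: [-0.099, -0.7, 0.701, 0.098]
wrist_force: [-0.7, -0.5, 0.4]
finger_gap: 0.0683
```

```bash
python3 - <<'E'
from h import *
import pickle
np.set_printoptions(precision=4,suppress=True)
s=bot.state(); im=bot.capture("wrist"); pickle.dump(s,open("s3.pkl","wb")); cv2.imwrite("pics/w3.png",cv2.resize(im[130:330,130:430,::-1],None,fx=2.6,fy=2.6))
print(s["time_s"],s["tcp_pos"],s["wrist_force"],s["finger_gap"]); print(goal([.5394,-.1831,.122],np.radians(-16)))
E
```

```text
2.875 [ 0.5397 -0.1832  0.1227] [-0.745  -0.4503  0.3531] 0.06828742042949545
(array([-0.0009,  0.0001, -0.0014]), array([ 0.0004,  0.0008, -0.    ]), -1)
```

View pics/w3.png

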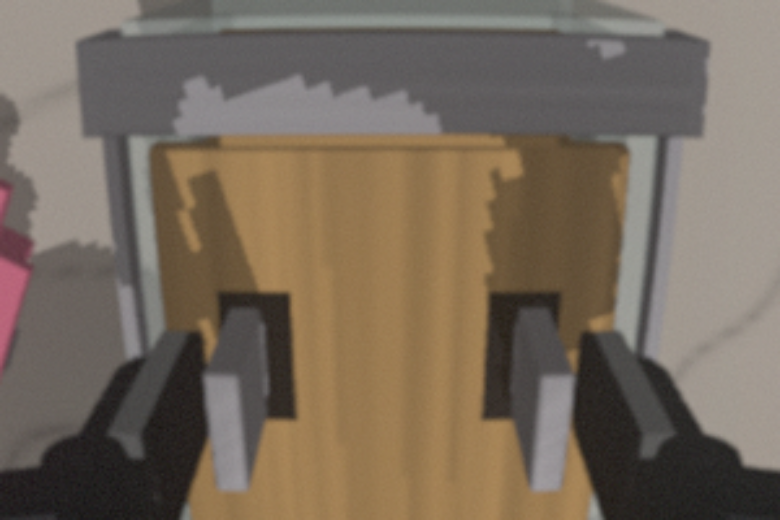

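>>> carry_out --series '[[[0,0,0],[0,0,0],0.25],[[0,0,0],[0,0,0],0.29],[[0,0,0],[0,0,0],0.32],[[0,0,0],[0,0,0],0.32]]' --newtons 20

```text
time_s: 3.42
tcp_pos: [0.5401, -0.1833, 0.1234]
ee_rot: [-0.099, -0.7, 0.701, 0.098]
wrist_force: [0.2, 0.8, 3.9]
finger_gap: 0.0586
```

```bash
cat > st.py <<'E'
from h import *
np.set_printoptions(precision=4,suppress=True)
s=bot.state(); Rc=R.from_quat(s["ee_rot"]).as_matrix()
print(s["time_s"],s["tcp_pos"],"F world",s["wrist_force"],"F tool",Rc.T@s["wrist_force"],"M tool",Rc.T@s["torque"],"gap",s["finger_gap"])
E
python3 st.py
```

```text
3.425 [ 0.5401 -0.1833  0.1234] F world [0.2364 0.801  3.9356] F tool [-0.0156 -3.9364 -0.8314] M tool [-0.2629  0.0087 -0.0525] gap 0.058553663071411494
```

>>> carry_out --series '[[[0,0,0],[0,-0.0008,-0.0004],0.32],[[0,0,0],[0,-0.0012,-0.0004],0.34],[[0,0,0],[0,-0.0012,-0.0004],0.34]]' --newtons 20

```text
time_s: 3.8
tcp_pos: [0.5398, -0.1828, 0.124]
ee_rot: [-0.099, -0.7, 0.701, 0.098]
wrist_force: [-0.1, 0.1, -3.5]
finger_gap: 0.0565
```

```bash
python3 st.py
```

```text
3.8 [ 0.5398 -0.1828  0.124 ] F world [-0.06    0.0688 -3.456 ] F tool [ 0.0809  3.4559 -0.0525] M tool [0.0423 0.0222 0.0551] gap 0.05646720747235144
```

>>> carry_out --series '[[[0,0,0],[0,-0.0002,-0.0002],0.36],[[0,0,0],[0,-0.0004,-0.0002],0.37],[[0,0,0],[0,-0.0004,-0.0002],0.37]]' --newtons 20

```text
time_s: 4.18
tcp_pos: [0.5398, -0.1826, 0.1243]
ee_rot: [-0.099, -0.7, 0.701, 0.098]
wrist_force: [0.2, 0.2, -2.7]
finger_gap: 0.0537
```

```bash
python3 st.py
```

```text
4.175 [ 0.5398 -0.1826  0.1243] F world [ 0.1814  0.2322 -2.6712] F tool [-0.1076  2.6711 -0.2752] M tool [-0.0044 -0.0254  0.0118] gap 0.053719054569425044
```

>>> carry_out --series '[[[0,0,0],[0,0,-0.0001],0.385],[[0,0,0],[0,-0.0001,-0.0001],0.4],[[0,0,0],[0,-0.0001,-0.0001],0.4]]' --newtons 20

```text
time_s: 4.55
tcp_pos: [0.5399, -0.1826, 0.1248]
ee_rot: [-0.099, -0.7, 0.701, 0.098]
wrist_force: [-1.9, -0.1, 2.6]
finger_gap: 0.0513
```

```bash
python3 st.py
```

```text
4.55 [ 0.5399 -0.1826  0.1248] F world [-1.9021 -0.1469  2.5547] F tool [ 1.7844 -2.5566  0.6678] M tool [-0.0284 -0.0087 -0.2524] gap 0.051288766815304775
```

>>> carry_out --series '[[[0,0,0],[0,-0.0005,0],0.41],[[0,0,0],[0,-0.0008,0],0.425],[[0,0,0],[0,-0.0009,0],0.44],[[0,0,0],[0,-0.0009,0],0.44]]' --newtons 20

```text
time_s: 5.05
tcp_pos: [0.5398, -0.1825, 0.1254]
ee_rot: [-0.099, -0.7, 0.701, 0.098]
wrist_force: [1.0, 0.1, -1.8]
finger_gap: 0.0486
```

```bash
python3 st.py
```

```text
5.05 [ 0.5398 -0.1825  0.1254] F world [ 0.9931  0.1482 -1.7563] F tool [-0.9121  1.7569 -0.4175] M tool [-0.0025 -0.0104  0.0634] gap 0.04862435290844897
```

>>> carry_out --series '[[[0,0,0],[0.002,0,0],0.45],[[0,0,0],[0.005,0,0],0.45],[[0,0,0],[0.0075,0,0],0.45],[[0,0,0],[0.0075,0,0],0.45]]' --newtons 20

```text
time_s: 5.55
tcp_pos: [0.5322, -0.1803, 0.1254]
ee_rot: [-0.099, -0.7, 0.701, 0.098]
wrist_force: [-1.1, -0.7, -1.5]
finger_gap: 0.048
```

```bash
python3 st.py
```

```text
5.55 [ 0.5322 -0.1803  0.1254] F world [-1.0831 -0.7463 -1.4704] F tool [0.8361 1.4708 1.0147] M tool [ 0.0156  0.0549 -0.1554] gap 0.047959291420988016
```

>>> carry_out --series '[[[0,0,0],[0.002,0,0.0001],0.45],[[0,0,0],[0.0045,0,0.0001],0.45],[[0,0,0],[0.007,0,0.0001],0.45],[[0,0,0],[0.007,0,0.0001],0.45]]' --newtons 20

```text
time_s: 6.05
tcp_pos: [0.525, -0.1783, 0.1254]
ee_rot: [-0.098, -0.7, 0.7, 0.098]
wrist_force: [-0.1, -0.1, -1.6]
finger_gap: 0.0476
```

```bash
python3 st.py; python3 - <<'E'
from h import *
im=bot.capture("wrist"); cv2.imwrite("pics/w4.png",cv2.resize(im[100:330,130:430,::-1],None,fx=2.6,fy=2.6))
im=bot.capture("top"); cv2.imwrite("pics/t4.png",cv2.resize(im[175:275,290:380,::-1],None,fx=6,fy=6))
E
```

```text
6.05 [ 0.525  -0.1783  0.1254] F world [-0.1363 -0.1057 -1.6182] F tool [0.1017 1.6183 0.1379] M tool [ 0.0132 -0.0445 -0.1353] gap 0.04760493490394854
```

View pics/w4.png

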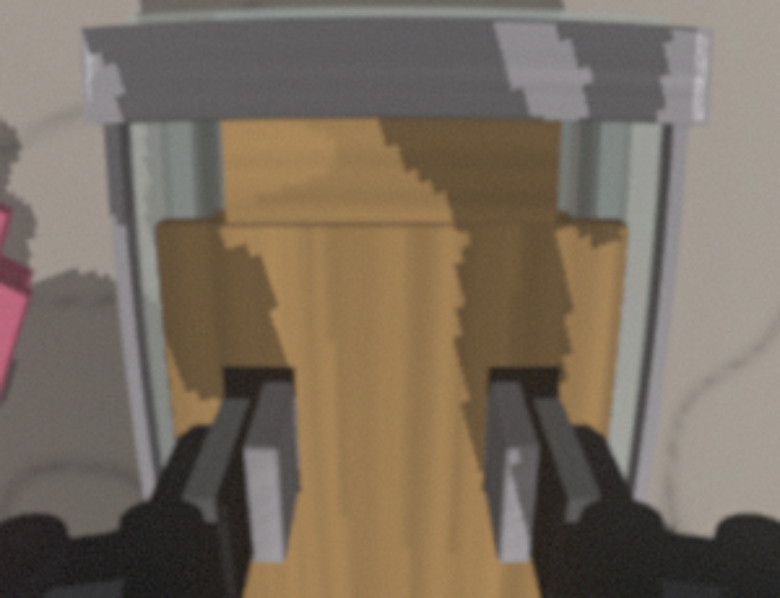

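View pics/t4.png

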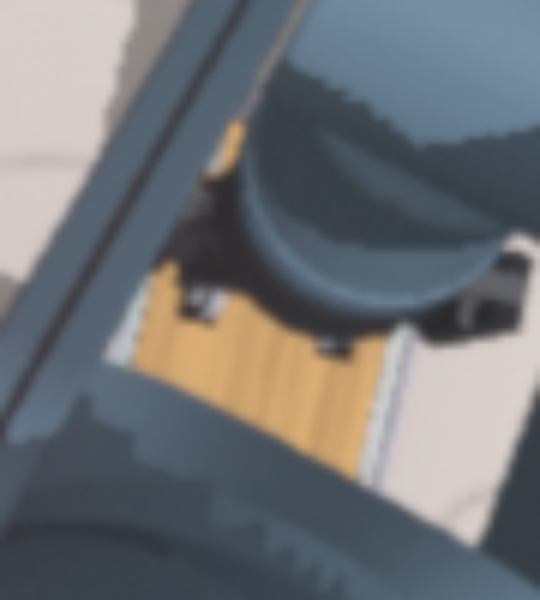

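The wrist view shows the cover sliding along with the fingers: its front edge is now at row 222 of the crop, with about 15 mm of tongue showing below the bridge. Both tabs are pressed evenly. I'll continue carefully by feel.

>>> carry_out --series '[[[0,0,0],[0.001,0,0],0.45],[[0,0,0],[0.002,0,0],0.45],[[0,0,0],[0.002,0,0],0.45]]' --newtons 20

```text
time_s: 6.52
tcp_pos: [0.5232, -0.1778, 0.1254]
ee_rot: [-0.098, -0.7, 0.701, 0.098]
wrist_force: [0.8, 0.1, -2.1]
finger_gap: 0.0482
```

```bash
python3 st.py
```

```text
6.525 [ 0.5232 -0.1778  0.1254] F world [ 0.7833  0.0865 -2.105 ] F tool [-0.7295  2.1046 -0.3007] M tool [ 0.0464 -0.0232  0.0638] gap 0.04819364183924146
```

>>> carry_out --series '[[[0,0,0],[0.0007,0,0],0.45],[[0,0,0],[0.0013,0,0],0.45],[[0,0,0],[0.0013,0,0],0.45]]' --newtons 20

```text
time_s: 6.9
tcp_pos: [0.5226, -0.1777, 0.1257]
ee_rot: [-0.099, -0.7, 0.701, 0.098]
wrist_force: [3.7, -0.3, -2.9]
finger_gap: 0.0477
```

```bash
python3 st.py
```

```text
6.9 [ 0.5226 -0.1777  0.1257] F world [ 3.7111 -0.3032 -2.8619] F tool [-3.6463  2.8671 -0.734 ] M tool [-0.1007  0.0554  0.83  ] gap 0.04765617996851839
```

>>> carry_out --series '[[[0,0,0],[0.0009,0,0],0.45],[[0,0,0],[0.0009,0,0],0.45]]' --newtons 20

```text
time_s: 7.15
tcp_pos: [0.5225, -0.1777, 0.1259]
ee_rot: [-0.1, -0.7, 0.701, 0.097]
wrist_force: [5.7, -0.5, -3.0]
finger_gap: 0.0481
```

```bash
python3 st.py; python3 - <<'E'
from h import *
im=bot.capture("wrist"); cv2.imwrite("pics/w5.png",cv2.resize(im[100:330,130:430,::-1],None,fx=2.6,fy=2.6))
im=bot.capture("scene"); cv2.imwrite("pics/s5.png",cv2.resize(im[130:260,150:290,::-1],None,fx=4.5,fy=4.5))
E
```

```text
7.15 [ 0.5225 -0.1777  0.1259] F world [ 5.7254 -0.5085 -3.0102] F tool [-5.6329  3.0293 -1.0928] M tool [-0.1393 -0.0054  1.026 ] gap 0.04805336828761064
```

View pics/w5.png

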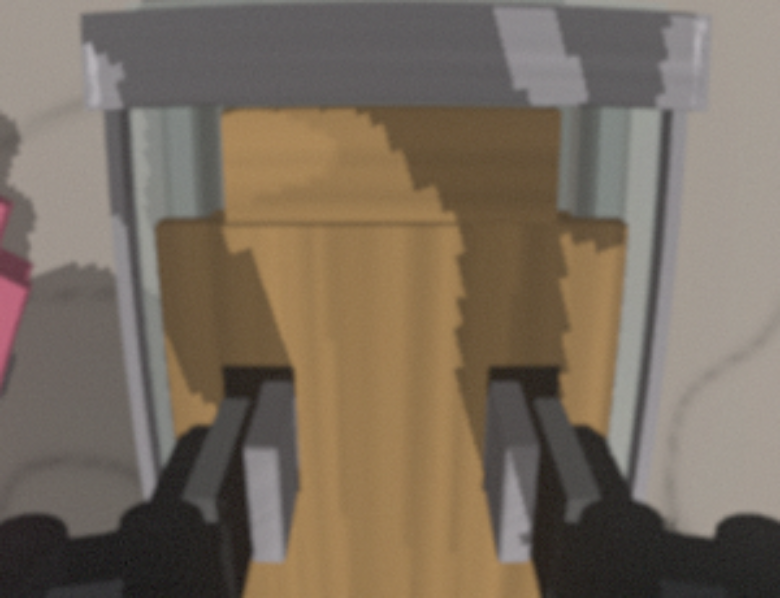

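View pics/s5.png

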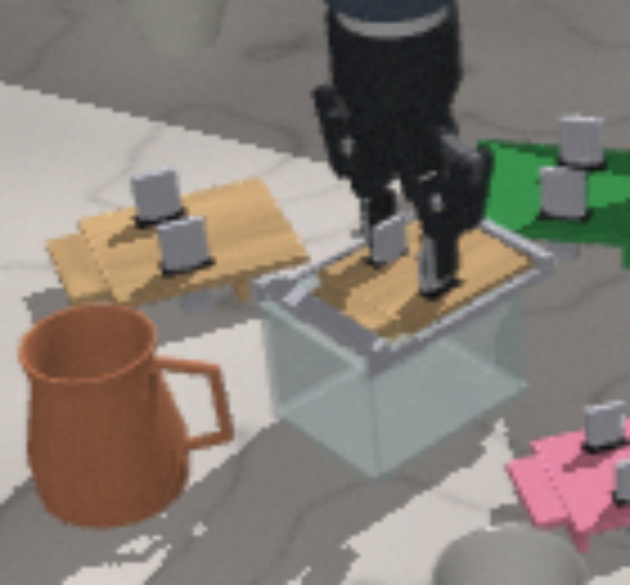

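>>> carry_out --series '[[[0,0,0],[-0.0001,0,0],0.45],[[0,0,0],[-0.0001,0,0],0.45]]' --newtons 20

```text
time_s: 7.5
tcp_pos: [0.5226, -0.1777, 0.1258]
ee_rot: [-0.1, -0.7, 0.701, 0.097]
wrist_force: [3.3, -0.6, -3.8]
finger_gap: 0.048
```

```bash
python3 st.py; python3 - <<'E'
from h import *
np.set_printoptions(precision=4,suppress=True)
s=bot.state();p=s["tcp_pos"]+[0,0,.03]; print(goal(p,np.radians(-16)))
E
```

```text
7.5 [ 0.5226 -0.1777  0.1258] F world [ 3.2881 -0.5663 -3.7928] F tool [-3.3039  3.8037 -0.3657] M tool [-0.0755 -0.029   0.7051] gap 0.04795427742432172
(array([-0.0009, -0.0001, -0.0034]), array([-0.0001, -0.03  ,  0.    ]), -1)
```

>>> carry_out --series '[[[0,0,-0.003],[-0.0003,0,0],0.45],[[0,0,-0.003],[-0.0003,0,0],0.45]]' --newtons 20

```text
time_s: 7.75
tcp_pos: [0.5227, -0.1777, 0.1257]
ee_rot: [-0.098, -0.7, 0.701, 0.099]
wrist_force: [1.8, -0.5, -4.0]
finger_gap: 0.048
```

```bash
python3 st.py; python3 - <<'E'
from h import *
np.set_printoptions(precision=4,suppress=True)
s=bot.state();p=s["tcp_pos"]+[0,0,.03]; print(goal(p,np.radians(-16)))
E
```

```text
7.75 [ 0.5227 -0.1777  0.1257] F world [ 1.8291 -0.4602 -4.0324] F tool [-1.8858  4.032  -0.0655] M tool [-0.0546  0.0068  0.5757] gap 0.04802769077467402
(array([-0.0009, -0.0001,  0.0002]), array([ 0.  , -0.03,  0.  ]), -1)
```

>>> carry_out --series '[[[0,0,0],[-0.0001,-0.001,0],0.45],[[0,0,0],[-0.0001,-0.002,0],0.45],[[0,0,0],[-0.0001,-0.002,0],0.45]]' --newtons 20

```text
time_s: 8.12
tcp_pos: [0.5227, -0.1777, 0.1277]
ee_rot: [-0.098, -0.7, 0.701, 0.099]
wrist_force: [2.5, -0.9, -3.4]
finger_gap: 0.0481
```

```bash
python3 st.py
```

```text
8.125 [ 0.5227 -0.1777  0.1277] F world [ 2.5486 -0.8527 -3.4303] F tool [-2.6861  3.4295  0.1138] M tool [-0.0664 -0.0113  0.5615] gap 0.04805332961740446
```

>>> carry_out --series '[[[0,0,0],[-0.0002,-0.002,0],0.45],[[0,0,0],[-0.0002,-0.005,0],0.45],[[0,0,0],[-0.0002,-0.008,0],0.45],[[0,0,0],[-0.0002,-0.008,0],0.45]]' --newtons 20

```text
time_s: 8.62
tcp_pos: [0.5224, -0.1775, 0.136]
ee_rot: [-0.098, -0.7, 0.7, 0.099]
wrist_force: [-0.6, 0.4, -1.6]
finger_gap: 0.0481
```

```bash
python3 st.py; python3 - <<'E'
from h import *
im=bot.capture("wrist"); cv2.imwrite("pics/w6.png",cv2.resize(im[100:330,130:430,::-1],None,fx=2.6,fy=2.6))
im=bot.capture("scene"); cv2.imwrite("pics/s6.png",cv2.resize(im[130:260,150:290,::-1],None,fx=4.5,fy=4.5))
E
```

```text
8.625 [ 0.5224 -0.1775  0.136 ] F world [-0.5505  0.4149 -1.625 ] F tool [ 0.6411  1.6257 -0.2486] M tool [-0.0699 -0.0255 -0.0451] gap 0.048107502327713554
```

View pics/w6.png

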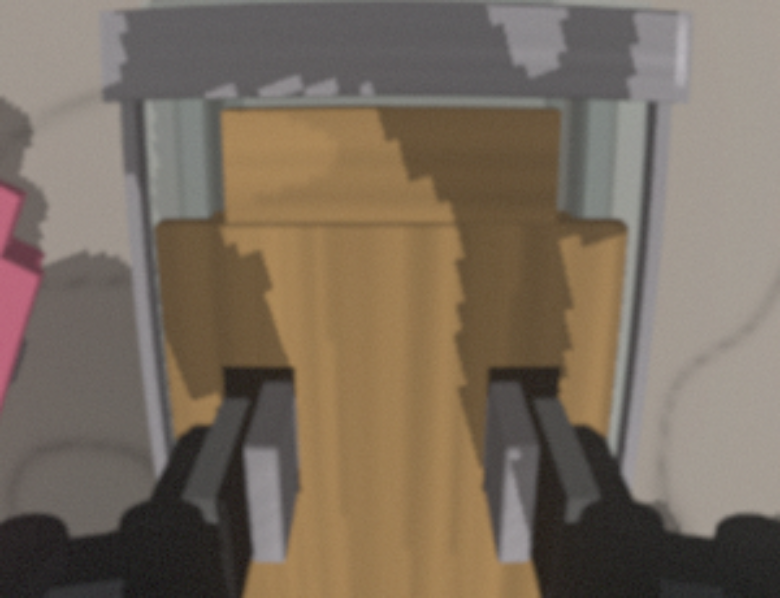

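View pics/s6.png

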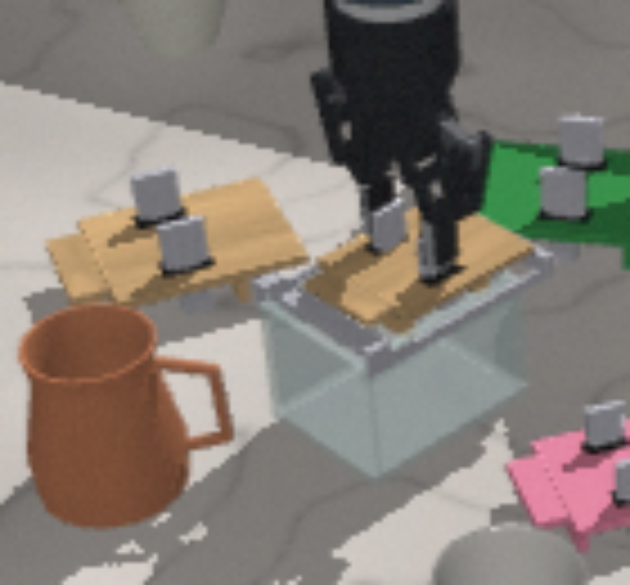

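>>> carry_out --series '[[[0,0,0],[0,-0.005,0],0.45],[[0,0,0],[0,-0.015,0],0.45],[[0,0,0],[0,-0.027,0],0.45],[[0,0,0],[0,-0.042,0],0.45],[[0,0,0],[0,-0.055,0],0.45],[[0,0,0],[0,-0.06,0],0.45],[[0,0,0],[0,-0.06,0],0.45]]' --newtons 20

```text
time_s: 9.6
tcp_pos: [0.5226, -0.1776, 0.1961]
ee_rot: [-0.098, -0.7, 0.701, 0.099]
wrist_force: [-0.4, -0.2, -3.6]
finger_gap: 0.0483
```

```bash
python3 st.py; python3 - <<'E'
from h import *
np.set_printoptions(precision=4,suppress=True)
print(goal([.4833,.1828,.19],np.radians(9.4)))
im=bot.capture("scene"); cv2.imwrite("pics/s7.png",im[:,:,::-1])
E
```

```text
9.6 [ 0.5226 -0.1776  0.1961] F world [-0.3737 -0.2152 -3.5866] F tool [0.2972 3.5871 0.3063] M tool [ 0.0331 -0.0126  0.0135] gap 0.04834219220194998
(array([-0.0008, -0.4433,  0.001 ]), array([ 0.1371,  0.0059, -0.3356]), -1)
```

View pics/s7.png

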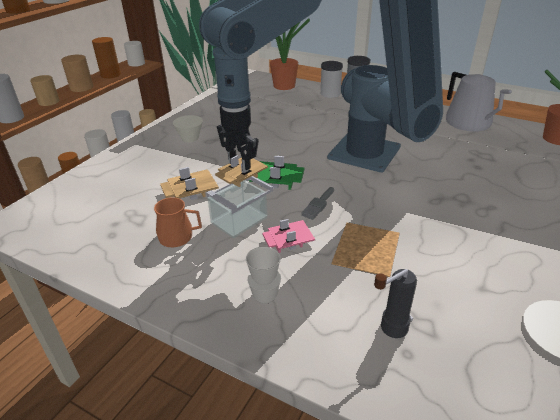

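The scene view shows the cover in the gripper at (243,170) and the jar open at (238,205). Next I'll carry it across to above the mat.

>>> carry_out --series '[[[0,-0.02,0],[0.006,0,-0.015],0.45],[[0,-0.06,0],[0.018,0.001,-0.045],0.45],[[0,-0.11,0],[0.033,0.001,-0.081],0.45],[[0,-0.16,0],[0.048,0.002,-0.118],0.45],[[0,-0.21,0],[0.063,0.003,-0.155],0.45],[[0,-0.26,0],[0.079,0.003,-0.193],0.45],[[0,-0.31,0],[0.095,0.004,-0.232],0.45],[[0,-0.36,0],[0.11,0.005,-0.27],0.45],[[0,-0.41,0],[0.124,0.006,-0.304],0.45],[[0,-0.435,0],[0.133,0.006,-0.326],0.45],[[-0.001,-0.443,0.001],[0.137,0.006,-0.3355],0.45],[[-0.001,-0.443,0.001],[0.137,0.006,-0.3355],0.45]]' --newtons 20

```text
time_s: 11.15
tcp_pos: [0.4825, 0.1834, 0.1893]
ee_rot: [-0.059, 0.705, -0.704, 0.058]
wrist_force: [0.0, 0.8, -2.3]
finger_gap: 0.048
```

```bash
python3 st.py; python3 - <<'E'
from h import *
np.set_printoptions(precision=4,suppress=True)
print(goal([.4833,.1828,.07],np.radians(9.4)))
im=bot.capture("wrist"); cv2.imwrite("pics/w8.png",im[:,:,::-1])
im=bot.capture("scene"); cv2.imwrite("pics/s8.png",im[:,:,::-1])
E
```

```text
11.15 [0.4825 0.1834 0.1893] F world [ 0.0065  0.8161 -2.2799] F tool [-0.1439  2.2802 -0.8023] M tool [0.0032 0.0307 0.0122] gap 0.047964904332754806
(array([0.0007, 0.0012, 0.0015]), array([-0.0009,  0.1193,  0.0008]), -1)
```

View pics/w8.png

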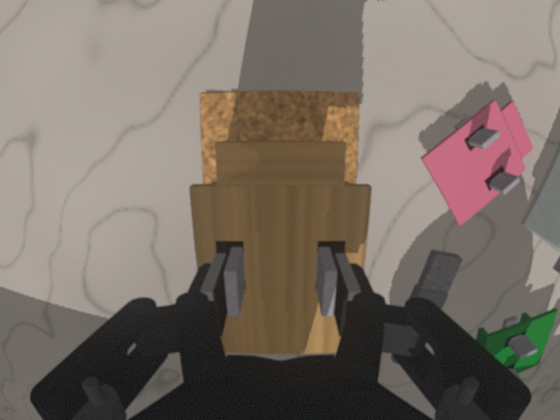

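View pics/s8.png

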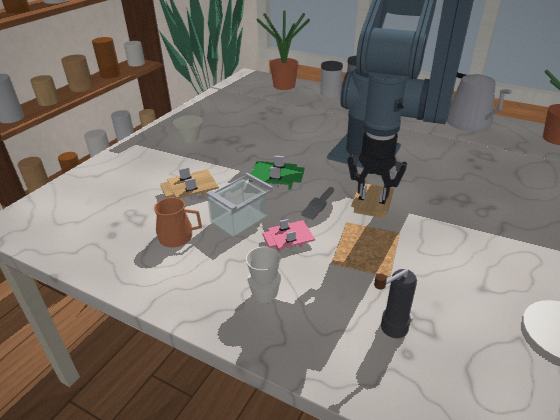

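The wrist view shows the cover level and aligned over the mat, whose far corners are at (201,92) and (359,93). I'll cross-check the mat centre from those two corners.

```bash
python3 - <<'E'
from h import *
np.set_printoptions(precision=4,suppress=True)
s=bot.state()
a=onz("wrist",201,92,.004,s);b=onz("wrist",359,93,.004,s);print(a,b,np.linalg.norm(a-b)); v=(a-b)/np.linalg.norm(a-b); n=np.array([v[1],-v[0],0]); print("ctr",(a+b)/2-n*.09,"yaw",np.degrees(np.arctan2(n[1],n[0])))
E
```

```text
[0.5624 0.2702 0.004 ] [0.5855 0.1247 0.004 ] 0.14731470393723248
ctr [0.4851 0.1833 0.004 ] yaw 9.027051685493594
```

>>> carry_out --series '[[[0,0.001,0.001],[-0.001,0.012,0.0006],0.45],[[0,0.001,0.001],[-0.0015,0.034,0.0006],0.45],[[0,0.001,0.001],[-0.0015,0.058,0.0006],0.45],[[0,0.001,0.001],[-0.0015,0.082,0.0006],0.45],[[0,0.001,0.001],[-0.0015,0.102,0.0006],0.45],[[0,0.001,0.001],[-0.0015,0.116,0.0006],0.45],[[0,0.001,0.001],[-0.0015,0.124,0.0006],0.45],[[0,0.001,0.001],[-0.0015,0.127,0.0006],0.45],[[0,0.001,0.001],[-0.0015,0.127,0.0006],0.45],[[0,0.001,0.001],[-0.0015,0.127,0.0006],0.45]]' --newtons 20

```text
time_s: 12.5
tcp_pos: [0.4849, 0.1821, 0.063]
ee_rot: [-0.057, 0.705, -0.705, 0.058]
wrist_force: [0.6, -0.4, -3.7]
finger_gap: 0.0478
```

```bash
python3 st.py; python3 -c "
from h import *
print(goal([.484,.183,.0575],np.radians(9.3)))"
```

```text
12.5 [0.4849 0.1821 0.063 ] F world [ 0.6113 -0.3928 -3.7303] F tool [-0.5356  3.7307  0.4879] M tool [0.0174 0.0021 0.0256] gap 0.04779979532166832
(array([ 0.00036924,  0.00021268, -0.00107977]), array([ 0.00069946,  0.00550315, -0.0010438 ]), -1)
```

>>> carry_out --series '[[[0,0,-0.001],[0.0007,0.001,-0.001],0.45],[[0,0,-0.001],[0.0007,0.002,-0.001],0.45],[[0,0,-0.001],[0.0007,0.003,-0.001],0.45],[[0,0,-0.001],[0.0007,0.004,-0.001],0.45],[[0,0,-0.001],[0.0007,0.004,-0.001],0.45]]' --newtons 20

```text
time_s: 13.12
tcp_pos: [0.4839, 0.1829, 0.0589]
ee_rot: [-0.057, 0.705, -0.705, 0.057]
wrist_force: [-1.4, -0.4, -2.8]
finger_gap: 0.0481
```

```bash
python3 st.py
```

```text
13.125 [0.4839 0.1829 0.0589] F world [-1.3633 -0.3729 -2.7751] F tool [1.4054 2.7752 0.1485] M tool [-0.0174  0.0084 -0.0225] gap 0.04813291790777887
```

>>> carry_out --series '[[[0,0,0],[0,0.0007,0],0.45],[[0,0,0],[0,0.0012,0],0.45],[[0,0,0],[0,0.0012,0],0.45]]' --newtons 20

```text
time_s: 13.5
tcp_pos: [0.4839, 0.1829, 0.0576]
ee_rot: [-0.057, 0.705, -0.705, 0.057]
wrist_force: [0.0, 0.9, -2.6]
finger_gap: 0.0479
```

```bash
python3 st.py
```

```text
13.5 [0.4839 0.1829 0.0576] F world [ 0.0104  0.896  -2.6361] F tool [-0.1559  2.6364 -0.8815] M tool [ 0.0058 -0.0145 -0.0215] gap 0.04792292815143621
```

>>> carry_out --series '[[[0,0,0],[0,0.0005,0],0.45],[[0,0,0],[0,0.0008,0],0.45],[[0,0,0],[0,0.0008,0],0.45]]' --newtons 20

```text
time_s: 13.88
tcp_pos: [0.4839, 0.1829, 0.0574]
ee_rot: [-0.057, 0.705, -0.705, 0.057]
wrist_force: [-2.9, -0.2, 5.2]
finger_gap: 0.0482
```

```bash
python3 st.py
```

```text
13.875 [0.4839 0.1829 0.0574] F world [-2.865  -0.154   5.1757] F tool [ 2.8517 -5.1758 -0.3135] M tool [ 0.0882  0.0666 -0.4151] gap 0.04819806114722836
```

>>> carry_out --series '[[[0,0,0],[0,0.0004,0],0.45],[[0,0,0],[0,0.0007,0],0.45],[[0,0,0],[0,0.0007,0],0.45]]' --newtons 20

```text
time_s: 14.25
tcp_pos: [0.484, 0.183, 0.0574]
ee_rot: [-0.057, 0.705, -0.705, 0.058]
wrist_force: [-3.7, -0.5, 8.4]
finger_gap: 0.0479
```

```bash
python3 st.py
```

```text
14.25 [0.484  0.183  0.0574] F world [-3.7225 -0.5091  8.4208] F tool [ 3.752  -8.4224 -0.1027] M tool [ 0.1006  0.0441 -0.6235] gap 0.04792499340055155
```

>>> carry_out --series '[[[0,0,0],[0,-0.0005,0],0.45],[[0,0,0],[0,-0.0003,0],0.43],[[0,0,0],[0,0.0001,0],0.415],[[0,0,0],[0,0.0005,0],0.4],[[0,0,0],[0,0.0005,0],0.4]]' --newtons 20

```text
time_s: 14.88
tcp_pos: [0.4839, 0.1829, 0.0568]
ee_rot: [-0.057, 0.705, -0.705, 0.058]
wrist_force: [-0.9, 0.3, -0.8]
finger_gap: 0.0515
```

```bash
python3 st.py
```

```text
14.875 [0.4839 0.1829 0.0568] F world [-0.8572  0.2932 -0.7521] F tool [ 0.7986  0.752  -0.428 ] M tool [ 0.0922 -0.0257 -0.0308] gap 0.05149932607660337
```

Force is near zero. I'll keep opening and keep lowering to match.

>>> carry_out --series '[[[0,0,0],[0,0.0004,0],0.38],[[0,0,0],[0,0.0009,0],0.36],[[0,0,0],[0,0.0013,0],0.34],[[0,0,0],[0,0.0017,0],0.32],[[0,0,0],[0,0.0018,0],0.3],[[0,0,0],[0,0.0018,0],0.25],[[0,0,0],[0,0.0018,0],0.2],[[0,0,0],[0,0.0018,0],0.2]]' --newtons 20

```text
time_s: 15.88
tcp_pos: [0.484, 0.183, 0.055]
ee_rot: [-0.057, 0.705, -0.705, 0.058]
wrist_force: [0.6, 0.3, 0.1]
finger_gap: 0.0679
```

```bash
python3 st.py; python3 - <<'E'
from h import *
im=bot.capture("wrist"); cv2.imwrite("pics/w9.png",im[:,:,::-1])
E
```

```text
15.875 [0.484 0.183 0.055] F world [0.6215 0.253  0.1009] F tool [-0.6543 -0.1005 -0.1491] M tool [-0.0204 -0.0013  0.0221] gap 0.06789606412005181
```

View pics/w9.png

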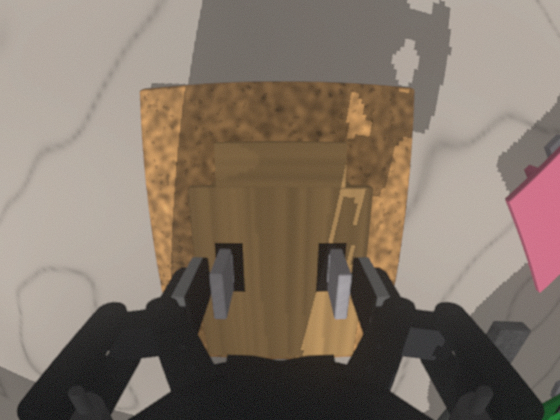

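The cover is lying on the mat and the tabs (220,280) and (340,280) have sprung out clear of the fingers. I'll withdraw straight up.

>>> carry_out --series '[[[0,0,0],[0,-0.01,0],0.2],[[0,0,0],[0,-0.03,0],0.2],[[0,0,0],[0,-0.06,0],0.2],[[0,0,0],[0,-0.1,0],0.1],[[0,0,0],[0,-0.14,0],0],[[0,0,0],[0.06,-0.17,0.0],0],[[0,0,0],[0.1,-0.17,0.0],0],[[0,0,0],[0.1,-0.17,0.0],0]]'

```text
time_s: 16.92
tcp_pos: [0.3825, 0.1666, 0.226]
ee_rot: [-0.057, 0.705, -0.705, 0.058]
wrist_force: [1.0, 0.4, -0.2]
finger_gap: 0.0859
```

```bash
python3 st.py; python3 - <<'E'
from h import *
import pickle
pickle.dump(bot.state(),open("s10.pkl","wb"))
im=bot.capture("wrist"); cv2.imwrite("pics/w10.png",im[:,:,::-1])
im=bot.capture("scene"); cv2.imwrite("pics/s10.png",im[:,:,::-1])
im=bot.capture("top"); cv2.imwrite("pics/t10.png",im[:,:,::-1])
E
```

```text
16.925 [0.3825 0.1666 0.226 ] F world [ 1.0166  0.4063 -0.1744] F tool [-1.069   0.1754 -0.2356] M tool [-0.0176 -0.0243 -0.0053] gap 0.0859178901058198
```

View pics/w10.png

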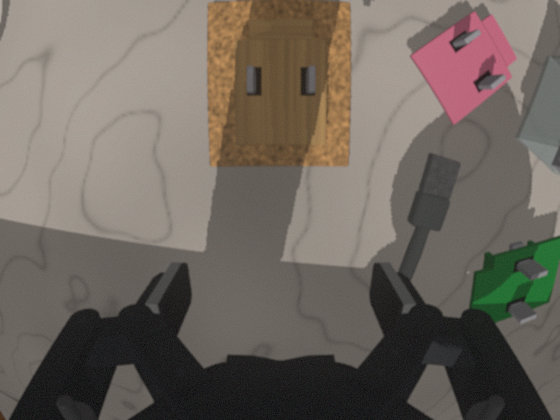

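View pics/s10.png

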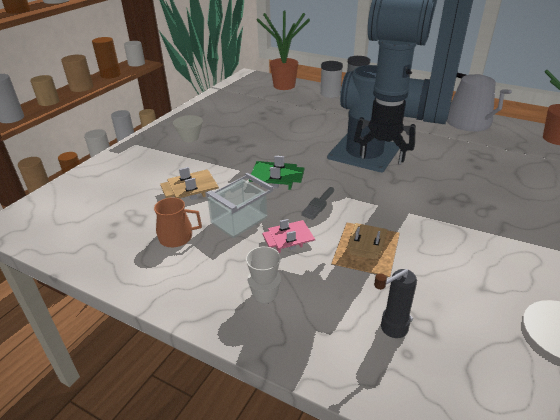

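View pics/t10.png

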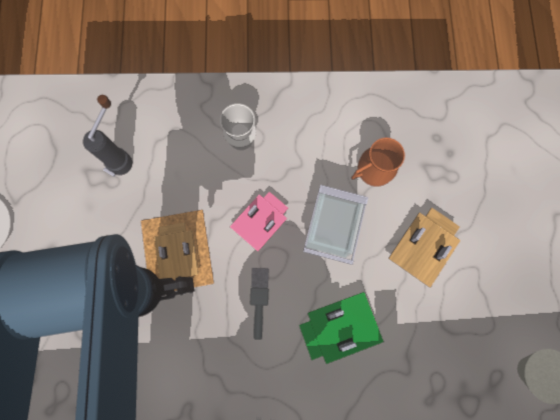

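The views show the cover right way up in the middle of the mat: wrist view (282,80), with the mat spanning columns 208–351. The jar is open at top view (335,224), and the other things are where they were. I'll hand the job in.

```bash
python3 -c "
from rig import bot
print(bot.sign_off())"
```

```text
the job is handed in; nothing more can be done
None
```

The jar is open and its cover lies right way up in the middle of the cork mat, released. I handed the job in at about 17 s.

- **Squeeze:** I pressed both tabs to their stops with a 20 N grip limit, centring by the sideways force and correcting height as the fingers closed. Vertical force stayed within about 4 N and sideways force was near zero when the tabs were fully in.
- **Slide:** The cover slid about 18 mm before meeting the stop, against 19 mm measured beforehand. The force at the stop peaked at about 5.7 N (about 6.5 N counting the upward pull), under the 8 N aim. I backed it off before lifting.
- **Lift and carry:** I lifted the cover straight up until the tongue was past the bridge, then carried it level to the mat.
- **Placing:** The cover touched down at the height I had worked out. I pressed slightly harder than needed, about 8 N on the wrist sensor (about 11 N on the mat), and eased off before opening the fingers.
- **Last checks:**
  - The cover's centre is within about 2 mm of the mat's centre sideways in the final wrist view. Lengthways I only have the TCP position at release, and my two estimates of the mat's centre also differed by about 2 mm.
  - The tabs have sprung out and the gripper touches nothing.
  - The cups, jug, grinder, brush and look-alike covers appear unmoved in the pictures.

No check failed.

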